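# Shut and lock the ring display case

### The job

The cover of the ring display case on the counter stands ajar. Push it fully shut with the fingertips, then set a fingertip in the slot of the fastener on its front rail and turn it a quarter turn clockwise, all the way to its stop, so that the cover is locked. Do not grip, lift or carry anything, do not raise the cover further, and leave the other things on the counter where they are.

Things in the scene. Friction and masses are not known exactly. Their poses are not given: they have to be found in the camera images.
- case: Low open-topped wooden ring display case with a blue pad and rings inside, fixed to the counter: 250 mm deep (x) by 320 mm wide (y), walls 6 mm thick and 70 mm high. Origin at the centre of its underside; its own x axis points to its hinge side (away from the robot), -x is its front.
- cover (a joint): Opening angle (rad) of the case's hinged cover. 0 = shut at a hard stop, level on the case (underside 70 mm, top 80 mm above the counter); starts ajar, 0.35 to 0.75. An aluminium frame 250 x 320 x 10 mm with a clear window and, along its free front edge, a solid rail 105 mm deep. The hinge is stiff: the cover stays at any angle; a few newtons on the rail move it.
- cover_hinge (a point): Middle of the hinge axis, at the case's rear top edge, 70 mm above the counter. The axis is parallel to the case's y axis; the cover reaches from it towards the front. The point's axes tilt with the cover: x points away from the cover, z out of the cover's top.
- press_left (a point): Point on the top face of the cover's front rail, 25 mm from the free edge and 105 mm to the +y side of the middle (225 mm from the hinge axis). A good place to push the cover shut; moves with the cover.
- press_right (a point): The same on the -y side of the middle.
- fastener (a joint): Turn (rad) of the quarter-turn cam fastener in the cover's rail, CLOCKWISE from above as it grows. 0 = unlocked, slot parallel to the front edge; 1.571 = locked, at a hard stop, slot square to it. Starts at 0 to 0.3. Friction 0.06 N m, no spring: stays where left. It moves a hidden tongue under a lip of the case: shut the cover before turning, with the tongue out it cannot shut.
- collar (a point): Centre of the fixed dark collar round the fastener, at the rail's top face: inner diameter 78 to 84 mm, outer 88 to 94 mm, 16 mm high, so the cheeks (each 18 mm thick, on a steel disc of 72 mm diameter) cannot be gripped from outside.
- slot (a point): Centre of the fastener's slot at its mouth, on the turning axis, on the cover's middle line 55 mm from its front edge, 21 mm above the rail's top (101 mm above the counter when shut). The slot lies between two upright steel cheeks: 30 mm wide, 18 mm deep, 58 mm long, open at both ends. Own y axis runs along the slot and turns with it; z is the turning axis.
- ring_box: Bystander: closed black ring box, 52 x 52 x 42 mm; origin at the centre of its underside. Stands loose by the case; leave alone.
- ring_cone: Bystander: white ceramic ring cone, 42 mm wide, 68 mm tall; origin at the centre of its underside. Stands loose by the case; leave alone.
- loupe: Bystander: folding loupe lying flat, about 65 x 30 x 20 mm; origin at the centre of its underside. Stands loose by the case; leave alone.
- cleaner: Bystander: small white bottle, 40 mm diameter, 105 mm tall; origin at the centre of its underside. Stands loose by the case; leave alone.
- gem_jar: Bystander: small glass jar with a steel cap, 44 mm diameter, 50 mm tall; origin at the centre of its underside. Stands loose by the case; leave alone.
- screwdriver: Bystander: small screwdriver lying on the counter, 130 mm long; origin at the centre of its underside. Stands loose by the case; leave alone.
- tweezers: Bystander: steel tweezers lying on the counter, 150 mm long, 7 mm high; origin at the centre of its underside. Stands loose by the case; leave alone.

How it is judged:
By the outcome, as a careful person would: the job done as asked, in the order asked, and still so for the second after the job is handed in, with the robot touching nothing.
It also fails if it takes over 51 s, if anything falls off the work surface, if the arm or the gripper's body presses on something with over 40 N, if the wrist force passes 120 N, or if a joint passes its speed limit or range.

### The arm

A 6-joint arm with a two-finger parallel gripper is mounted at the origin on the work surface. World frame = base frame: x ahead of the robot, y to its left, z up, the work surface at z = 0. Lengths are in m, angles in rad, forces in N, time in s.
With the tool pointing down it reaches from about 0.275 to 0.825 m from the base axis. Payload 5.2 kg.
Tool frame: the origin (TCP) lies midway between the tips of the shut fingers; the grasp point (between the pads) lies 19 mm behind it; z points along the fingers, y is the line along which they close (so a half turn about z gives the same grasp; the last joint's range is limited). The gripper opens to 93 mm and grips with 3 to 60 N. Pads are 15 mm wide; open, the fingers measure 128 mm over their backs; the gripper's body (75 mm by 188 mm) begins 65 mm behind the grasp point.
Start: joints at [-1.305, 0.259, 1.535, -0, 1.348, -0.203], TCP at [0.249, -0.491, 0.219] pointing down, gripper open.
Joint ranges: [-3.14, 3.14], [-0.91, 2.08], [0.19, 2.58], [-1.22, 4.36], [0.22, 2.71], [-3.12, 3.12]. Speed limits (rad/s): [2.57, 2.57, 3.14, 3.14, 3.14, 3.14].

### API

Orientations are given as a rotation vector (axis times angle).
In Python, from station import robot, eyes, ticket gives the robot as it stands.
- The arm moves only by the shell command python3 -m creep 'ROWS' [FORCE]. ROWS is JSON, a list of rows, each a list of 3 entries, a list of its own where there are three numbers: the shift along the tool's x, y, z in cm, then the turn about the tool's z in rad, then the opening in per cent of the stroke, from 0 (shut) to 100 (fully open). A call has exactly 10 rows; each row is the pose to reach, as a shift and turn from the pose commanded when the call began, along the tool's axes at that moment; what a row does not reach only later rows make up. A row lasts 1/12 s, in which the tool goes at most 41.7 mm and 7.16 degrees, less where a joint would pass 70% of its speed; a pose out of reach is approached as far as the arm can. A call with a gripper value outside its range is refused whole. The fingers move at their own pace and stop on an object; FORCE is the grip in N (left out, the last holds). Time passes only in rows, so rows that repeat a pose let the fingers close, or fill a call up. It gives the time, the measured TCP pose, the force, the opening and the grip force at its end, in the units of the state.
- robot.read_state(): the state, without advancing time (a new reading comes with each control period).
- eyes.grab_frame(name): name is "scene" or "top"; returns the picture (480x640x3 uint8, red, green, blue); there is no depth.
- eyes.get_calibration(name): a dict with "fx", "fy", "cx", "cy" (pixels), "world_to_cam" (4x4, takes a point from world to camera coordinates). Camera axes: x right, y down, z forward; pixel columns grow to the right and rows downward; lengths in m; the calibration is good to about 2 mm. A picture is of the moment at which its call begins. get_calibration takes no time and is no camera call.
- ticket.finish_job(): hands the job in; it is judged then, once.
The state is a dict: "time_s": time; "joint_positions": joint angles; "qd": joint speeds; "effort": joint torques, N m; "tool_pos": TCP position; "ee_rot": TCP orientation; "contact_force": force on the tool from outside, world axes, zero at the start; "wrist_torque": the same for the moment, N m; "finger_gap": opening from 0.0 (shut) to 1.0 (fully open); "grip_force": force on a finger pad.
Only numpy, scipy, OpenCV 4.12 (cv2) and the standard library are available. Lean on these libraries where they do the work, as an engineer would, in place of code of your own. Each camera call takes 0.05 s, during which the arm holds its last target. There are 200 camera calls.

## Working session

There is one attempt and no reset: what is moved stays moved. The work goes in short steps, Python scripts to look and compute and a shell command to move; the robot and the scene stay as the last step left them, time stands still between calls to the robot, and variables do not carry over. Pictures are saved under pics/ and viewed, at most 10 in all, crops included, and the job is handed in when it is done.

```bash
ls; mkdir -p pics; python3 - <<'E'
from station import robot, eyes
import cv2
for n in("scene","top"):
    cv2.imwrite(f"pics/{n}0.png",eyes.grab_frame(n)[:,:,::-1]); c=eyes.get_calibration(n); print({k:(v if k!="world_to_cam" else [[round(x,3) for x in r] for r in v]) for k,v in c.items()})
s=robot.read_state();print(s)
E
```

```text
pics
{'fx': 464.9368048143261, 'fy': 464.9368048143261, 'cx': 312.07970718275544, 'cy': 237.0515777528599, 'world_to_cam': [[np.float64(0.801), np.float64(0.598), np.float64(0.006), np.float64(-0.48)], [np.float64(0.522), np.float64(-0.695), np.float64(-0.494), np.float64(-0.238)], [np.float64(-0.291), np.float64(0.399), np.float64(-0.87), np.float64(1.088)], [np.float64(0.0), np.float64(0.0), np.float64(0.0), np.float64(1.0)]]}
{'fx': 616.1187406881938, 'fy': 616.1187406881938, 'cx': 317.7412485970575, 'cy': 233.72588155487264, 'world_to_cam': [[np.float64(-0.004), np.float64(-1.0), np.float64(0.008), np.float64(0.01)], [np.float64(-0.984), np.float64(0.003), np.float64(-0.18), np.float64(0.584)], [np.float64(0.18), np.float64(-0.008), np.float64(-0.984), np.float64(1.143)], [np.float64(0.0), np.float64(0.0), np.float64(0.0), np.float64(1.0)]]}
{'time_s': 0.1, 'joint_positions': array([-1.30480539e+00,  2.59268619e-01,  1.53597759e+00,  1.06522921e-05,
        1.34796376e+00, -2.02803088e-01]), 'qd': array([ 0.00069411, -0.00179584, -0.00437733,  0.00109797,  0.00126458,
       -0.0020889 ]), 'effort': array([ 1.33080426e-03, -4.38213122e+01, -2.84642816e+01,  7.17652403e-02,
        3.64707084e-02, -6.49000299e-05]), 'tool_pos': array([ 0.24838949, -0.49017633,  0.21790004]), 'ee_rot': array([-3.05411267e+00, -7.29276276e-01,  6.39097763e-05]), 'contact_force': array([-0.84171583,  0.24104179, -0.0733224 ]), 'wrist_torque': array([ 0.01222358, -0.04868024,  0.03005636]), 'grip_force': 0.0, 'finger_gap': 0.9977822117714408}
```

View pics/scene0.png

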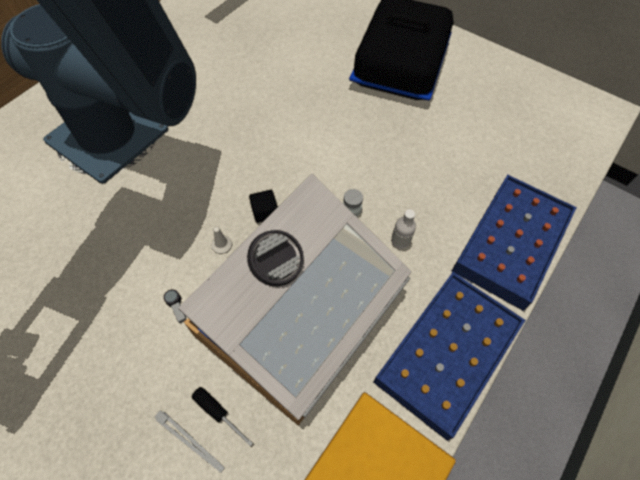

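View pics/top0.png

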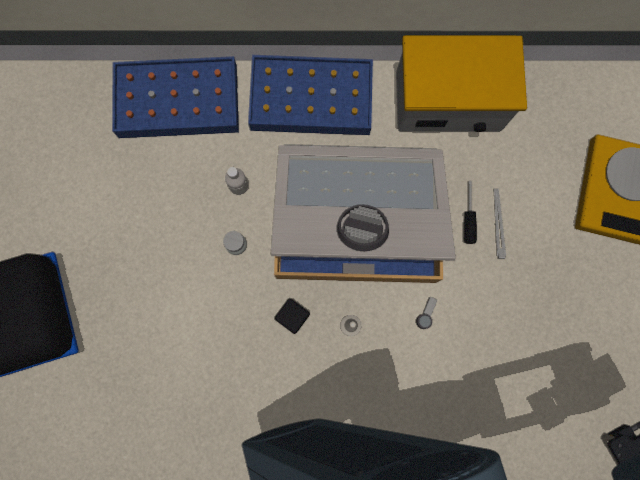

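The scene view shows the cover ajar, with front-edge corners at about (313,175) and (183,318), rear corners at (409,270) and (302,418), and the collar at (275,258). In the top view the front corners are at (273,258) and (454,259), the rear corners at (278,146) and (445,149), and the collar at (363,228). I'll triangulate these.

```bash
cat > h.py <<'E'
import numpy as np,cv2
from station import robot,eyes
def P(n):
    c=eyes.get_calibration(n);K=np.array([[c['fx'],0,c['cx']],[0,c['fy'],c['cy']],[0,0,1]]);return K@np.array(c['world_to_cam'],float)[:3]
def tri(a,b):
    X=cv2.triangulatePoints(P('scene'),P('top'),np.array(a,float).reshape(2,1),np.array(b,float).reshape(2,1))[:,0];return X[:3]/X[3]
def ray(n,uv,z):
    M=P(n);A=M[:,:3];C=-np.linalg.solve(A,M[:,3]);d=np.linalg.solve(A,[*uv,1]);return C+d*(z-C[2])/d[2]
def proj(n,X):
    q=P(n)@np.append(X,1);return q[:2]/q[2]
E
python3 - <<'E'
from h import *
np.set_printoptions(precision=4,suppress=True)
for k,a,b in [("FL",(313,175),(273,258)),("FR",(183,318),(454,259)),("BL",(409,270),(278,146)),("BR",(302,416),(445,149)),("collar",(275,258),(363,228))]:
    print(k,tri(a,b))
# case front-bottom corners from top, slot
for uv in [(275,279),(441,281)]: print(ray('top',uv,0.0), ray('top',uv,.07))
big=cv2.resize(eyes.grab_frame('top')[180:300,260:470,::-1],None,fx=3.8,fy=3.8,interpolation=cv2.INTER_CUBIC);s=eyes.grab_frame('scene')[165:330,170:330,::-1]
cv2.imwrite('pics/t1.png',big)
E
```

```text
FL [0.5238 0.0901 0.1655]
FR [ 0.5216 -0.233   0.1437]
BL [0.7538 0.0848 0.0764]
BR [ 0.746  -0.2351  0.0893]
collar [ 0.5753 -0.0712  0.1575]
[0.5021 0.0936 0.    ] [0.4946 0.0893 0.07  ]
[ 0.497  -0.2388  0.    ] [ 0.4897 -0.2242  0.07  ]
```

View pics/t1.png

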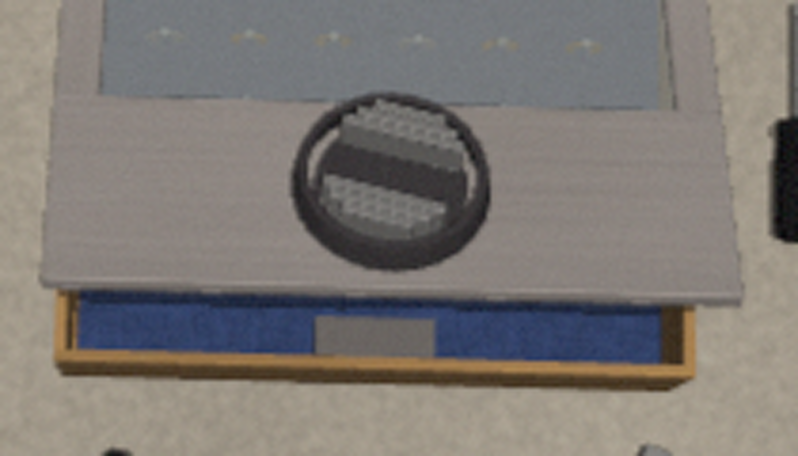

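The zoomed crop shows the case's front top corners at about (274.5,275.3) and (442.4,279.2) in full-image pixels. The slot is tilted about 0.2 rad clockwise. The cover is ajar by roughly 0.35 rad. Next I'll get the case frame and the move to the press point.

```bash
cat >> h.py <<'E'
from scipy.spatial.transform import Rotation as Rn
def go(x,y,z,yaw):   # shift in tool cm + turn about tool z, from measured pose; yaw = world angle of tool y
    s=robot.read_state();R=Rn.from_rotvec(s['ee_rot']).as_matrix()
    d=R.T@(np.array([x,y,z])-s['tool_pos'])*100
    c=np.arctan2(R[1,1],R[0,1]);t=-(yaw-c)
    print('t',round(s['time_s'],2),'pos',s['tool_pos'].round(4),'yaw',round(c,3),'tilt',R[:,2].round(3),'shift',d.round(2),'turn',round(t,3),'F',s['contact_force'].round(1),'gap',round(s['finger_gap'],2))
E
python3 - <<'E'
from h import *
a=ray('top',(274.5,275.3),.07);b=ray('top',(442.4,279.2),.07);print(a,b,np.linalg.norm(a-b))
y=(a-b)/np.linalg.norm(a-b);x=np.array([y[1],-y[0],0]);m=(a+b)/2
print('yaw',np.arctan2(x[1],x[0]),'centre',m+.125*x,'slot shut',m+.055*x,'pressR',m+.025*x-.105*y)
pr=m+.03*x-.105*y
go(pr[0],pr[1],.22,1.37)
E
```

```text
[0.50158436 0.09026069 0.07      ] [ 0.49313768 -0.22698064  0.07      ] 0.31735376495215367
yaw -0.026619140494913054 centre [ 0.62231674 -0.07168697  0.07      ] slot shut [ 0.55234154 -0.06982385  0.07      ] pressR [ 0.51955749 -0.17398818  0.07      ]
t 0.2 pos [ 0.2484 -0.4904  0.2182] yaw -1.102 tilt [-0.     0.001 -1.   ] shift [ 38.92 -15.74  -0.16] turn -2.472 F [-0.6  0.3  0.5] gap 1.0
```

```bash
python3 -m creep '[[[3,-1.2,0],-0.12,24],[[7,-2.8,0],-0.24,24],[[11,-4.4,0],-0.36,24],[[15,-6.1,0],-0.48,24],[[19,-7.7,0],-0.6,24],[[23,-9.3,0],-0.72,24],[[27,-10.9,0],-0.84,24],[[31,-12.5,0],-0.96,24],[[35,-14.2,0],-1.08,24],[[38.9,-15.7,0],-1.2,24]]'; python3 -c "
from h import *
go(.524,-.174,.2,1.37)"
```

```text
time_s: 1.03
tool_pos: [0.5174, -0.182, 0.2186]
ee_rot: [-2.103, -2.334, 0.0]
contact_force: [1.0, 0.2, -0.8]
finger_gap: 0.331
grip_force: 0.0
t 1.03 pos [ 0.5174 -0.182   0.2186] yaw 0.104 tilt [-0.  0. -1.] shift [0.72 0.74 1.86] turn -1.266 F [ 1.   0.2 -0.8] gap 0.33
```

```bash
python3 -m creep '[[[0,0,0.2],-0.12,24],[[0,0,0.5],-0.24,24],[[0,0,0.8],-0.36,24],[[0,0,1.1],-0.48,24],[[0,0,1.5],-0.6,24],[[0,0,2],-0.72,24],[[0,0,2.4],-0.84,24],[[0,0,2.7],-0.96,24],[[0,0,3],-1.08,24],[[0,0,3],-1.2,24]]'; python3 -c "
from h import *
go(.524,-.174,.08,1.544)"
```

```text
time_s: 1.87
tool_pos: [0.516, -0.1836, 0.1877]
ee_rot: [-0.418, -3.112, -0.001]
contact_force: [-0.7, 0.4, -0.6]
finger_gap: 0.239
grip_force: 0.0
t 1.87 pos [ 0.516  -0.1836  0.1877] yaw 1.304 tilt [-0.001  0.001 -1.   ] shift [-0.53  1.14 10.77] turn -0.24 F [-0.7  0.4 -0.6] gap 0.24
```

```bash
python3 -m creep '[[[-0.5,1.1,0.8],-0.12,24],[[-0.5,1.1,1.6],-0.24,24],[[-0.5,1.1,2.4],-0.24,24],[[-0.5,1.1,3.2],-0.24,24],[[-0.5,1.1,4],-0.24,24],[[-0.5,1.1,4.8],-0.24,24],[[-0.5,1.1,5.6],-0.24,24],[[-0.5,1.1,6.4],-0.24,24],[[-0.5,1.1,7.2],-0.24,24],[[-0.5,1.1,8],-0.24,24]]'; python3 -c "
from h import *
go(.524,-.174,.08,1.544)"
```

```text
time_s: 2.7
tool_pos: [0.5241, -0.1747, 0.1077]
ee_rot: [-0.052, -3.141, -0.0]
contact_force: [-0.5, -0.1, 3.0]
finger_gap: 0.24
grip_force: 1.2
t 2.7 pos [ 0.5241 -0.1747  0.1077] yaw 1.537 tilt [-0.  0. -1.] shift [0.01 0.07 2.77] turn -0.007 F [-0.5 -0.1  3. ] gap 0.24
```

In contact at 3 N. I'll continue down gently to the stop.

```bash
python3 -m creep '[[[0,0,0.5],0,24],[[0,0,1],0,24],[[0,0,1.5],0,24],[[0,0,2],0,24],[[0,0,2.4],0,24],[[0,0,2.6],0,24],[[0,0,2.7],0,24],[[0,0,2.8],0,24],[[0,0,2.8],0,24],[[0,0,2.8],0,24]]'; python3 -c "
from h import *
go(.524,-.174,.08,1.544)"
```

```text
time_s: 3.53
tool_pos: [0.5247, -0.1747, 0.0807]
ee_rot: [0.052, 3.14, -0.0]
contact_force: [0.3, 0.5, 1.3]
finger_gap: 0.237
grip_force: 0.0
t 3.53 pos [ 0.5247 -0.1747  0.0807] yaw 1.538 tilt [ 0.001 -0.    -1.   ] shift [0.07 0.07 0.07] turn -0.006 F [0.3 0.5 1.3] gap 0.24
```

```bash
python3 -m creep '[[[0,0,0.05],0,24],[[0,0,0.1],0,24],[[0,0,0.15],0,24],[[0,0,0.2],0,24],[[0,0,0.25],0,24],[[0,0,0.3],0,24],[[0,0,0.35],0,24],[[0,0,0.4],0,24],[[0,0,0.4],0,24],[[0,0,0.4],0,24]]'; python3 -c "
from h import *
go(.524,-.174,.08,1.544)"
```

```text
time_s: 4.37
tool_pos: [0.5248, -0.1748, 0.08]
ee_rot: [0.051, 3.139, -0.002]
contact_force: [-7.3, 3.7, 24.8]
finger_gap: 0.241
grip_force: 12.1
t 4.37 pos [ 0.5248 -0.1748  0.08  ] yaw 1.538 tilt [ 0.002 -0.001 -1.   ] shift [0.08 0.08 0.  ] turn -0.006 F [-7.3  3.7 24.8] gap 0.24
```

Shut against its stop: 25 N at z = 0.080. Now I'll lift and back off to look.

```bash
python3 -m creep '[[[0,0,-1],0,24],[[0,0,-3],0,24],[[0,0,-5],0,24],[[0,-1,-7],0,24],[[2,-3,-9],0,24],[[4,-5,-10],0,24],[[6,-7,-10],0,24],[[8,-9,-10],0,24],[[9,-10,-10],0,24],[[9,-10,-10],0,24]]'; python3 - <<'E'
from h import *
t=eyes.grab_frame('top');s=eyes.grab_frame('scene')
p=proj('top',[.552,-.07,.09]);q=proj('scene',[.552,-.07,.09]);print(p,q)
a=t[190:310,260:460];a=cv2.resize(a,None,fx=4,fy=4,interpolation=cv2.INTER_CUBIC)[:,:,::-1]
cv2.imwrite('pics/t2.png',a)
b=cv2.resize(s[170:350,180:380],None,fx=3,fy=3,interpolation=cv2.INTER_CUBIC)[:,:,::-1];cv2.imwrite('pics/s2.png',b)
go(.552,-.07,.14,1.37)
E
```

```text
time_s: 5.2
tool_pos: [0.4294, -0.2737, 0.1769]
ee_rot: [-0.056, -3.141, 0.002]
contact_force: [0.8, 0.5, 0.4]
finger_gap: 0.238
grip_force: 0.0
[359.67259401 247.00708967] [267.42288597 267.87191917]
t 5.3 pos [ 0.4311 -0.2719  0.1768] yaw 1.536 tilt [ 0.001  0.    -1.   ] shift [-11.39  20.6    3.69] turn 0.166 F [ 0.7  0.2 -0.1] gap 0.24
```

View pics/t2.png

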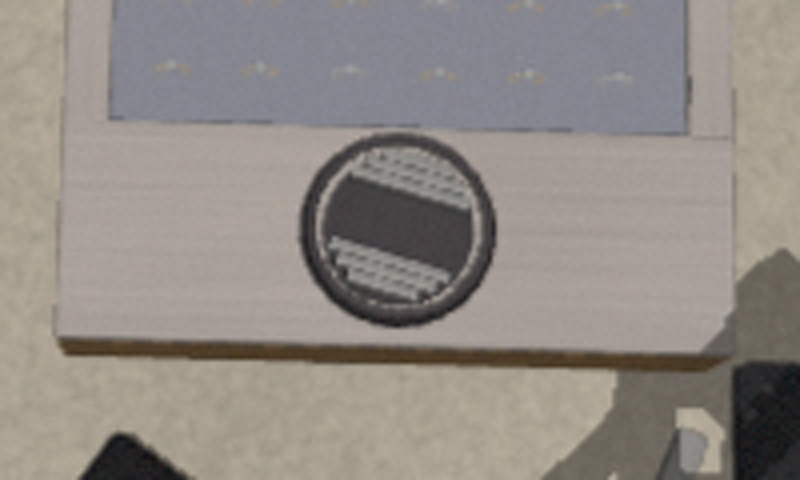

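View pics/s2.png

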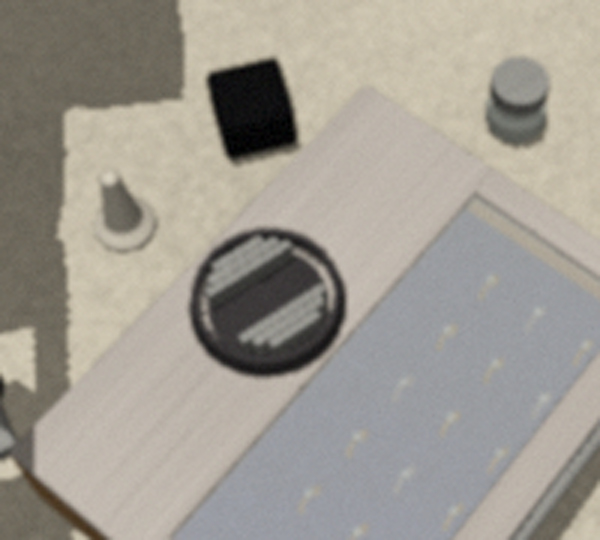

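The top view shows the cover shut level. The collar's centre is at about (359.5,247.1). The slot's edges run (352,174)–(470,209) and (331,236)–(450,272) in the crop, so the slot is tilted about 0.28 rad. The scene view puts the collar's centre at about (269.3,270.3).

```bash
python3 - <<'E'
from h import *
print(ray('top',(359.5,247.1),.092),ray('scene',(269.3,270.3),.092),ray('top',(359.5,245.5),.101),tri((269.3,270.3),(359.5,247.1)))
f=lambda u,v:ray('top',(260+u/4,190+v/4),.101)
for a,b in (((352,174),(470,209)),((331,236),(450,272))):
    d=f(*a)-f(*b);print(np.arctan2(d[1],d[0]))
a,b=f(60,338),f(732,352);d=ray('top',(260+60/4,190+338/4),.08)-ray('top',(260+732/4,190+352/4),.08);print('front',np.arctan2(d[1],d[0]),np.linalg.norm(d),ray('top',(260+396/4,190+345/4),.08))
go(.553,-.07,.14,1.28)
E
```

```text
[ 0.55150449 -0.06951973  0.092     ] [ 0.55837789 -0.0723297   0.092     ] [ 0.55306997 -0.06887629  0.101     ] [ 0.55369073 -0.06979232  0.08111546]
1.27442203920158
1.270119015709842
front 1.5465858878200642 0.3148917433323126 [ 0.49813591 -0.06860199  0.08      ]
t 5.3 pos [ 0.4311 -0.2719  0.1768] yaw 1.536 tilt [ 0.001  0.    -1.   ] shift [-11.49  20.6    3.69] turn 0.256 F [ 0.7  0.2 -0.1] gap 0.24
```

```bash
python3 -m creep '[[[-1.2,2.1,0],0.1,24],[[-3,5.4,0],0.2,24],[[-5,9,0],0.266,24],[[-7,12.5,0],0.266,24],[[-9,16,0],0.266,24],[[-10.6,19,0.5],0.266,24],[[-11.4,20.4,1],0.266,24],[[-11.5,20.6,2],0.266,24],[[-11.5,20.6,3],0.266,24],[[-11.5,20.6,3.5],0.266,24]]'; python3 - <<'E'
from h import *
go(.553,-.0695,.09,1.27)
t=eyes.grab_frame('scene');cv2.imwrite('pics/s3.png',cv2.resize(t[170:350,180:380],None,fx=3,fy=3,interpolation=cv2.INTER_CUBIC)[:,:,::-1])
E
```

```text
time_s: 6.13
tool_pos: [0.5518, -0.069, 0.1397]
ee_rot: [-0.465, -3.104, -0.0]
contact_force: [-0.6, -0.6, -0.5]
finger_gap: 0.241
grip_force: 0.0
t 6.13 pos [ 0.5518 -0.069   0.1397] yaw 1.273 tilt [-0.003  0.001 -1.   ] shift [-0.15 -0.01  4.97] turn 0.003 F [-0.6 -0.6 -0.5] gap 0.24
```

View pics/s3.png

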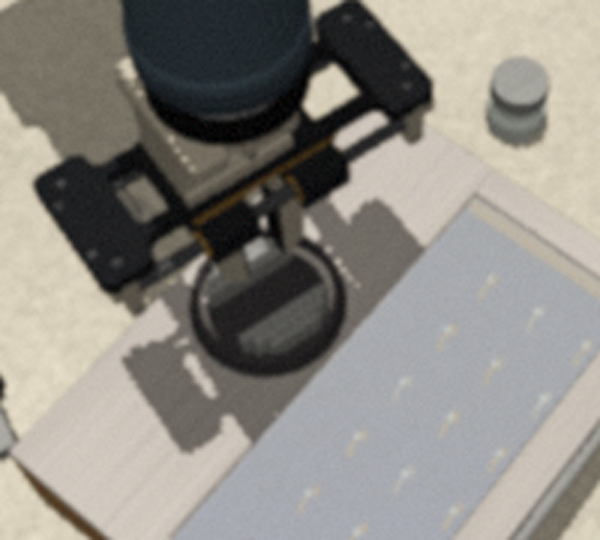

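The fingers, with tips at about (235,275) and (290,245), are centred over the collar in line with the slot. Descending.

```bash
python3 -m creep '[[[-0.1,0,0.7],0,24],[[-0.1,0,1.4],0,24],[[-0.1,0,2.1],0,24],[[-0.1,0,2.8],0,24],[[-0.1,0,3.4],0,24],[[-0.1,0,3.9],0,24],[[-0.1,0,4.3],0,24],[[-0.1,0,4.7],0,24],[[-0.1,0,5],0,24],[[-0.1,0,5],0,24]]'; python3 -c "
from h import *
go(.553,-.0695,.09,1.27)"
```

```text
time_s: 7.02
tool_pos: [0.5534, -0.0697, 0.091]
ee_rot: [-0.467, -3.106, -0.0]
contact_force: [0.0, -0.3, 0.8]
finger_gap: 0.24
grip_force: 0.0
t 7.02 pos [ 0.5534 -0.0697  0.091 ] yaw 1.272 tilt [-0.001  0.    -1.   ] shift [0.04 0.01 0.1 ] turn 0.002 F [ 0.  -0.3  0.8] gap 0.24
```

```bash
python3 -m creep '[[[0,0,0.1],0.08,24],[[0,0,0.1],0.16,24],[[0,0,0.1],0.24,24],[[0,0,0.1],0.32,24],[[0,0,0.1],0.4,24],[[0,0,0.1],0.48,24],[[0,0,0.1],0.56,24],[[0,0,0.1],0.64,24],[[0,0,0.1],0.72,24],[[0,0,0.1],0.8,24]]'; python3 -c "
from h import *
go(.553,-.0695,.09,-.0266);print(robot.read_state()['wrist_torque'])"
```

```text
time_s: 7.85
tool_pos: [0.5545, -0.0704, 0.0911]
ee_rot: [1.644, 2.675, 0.0]
contact_force: [1.3, -1.5, -1.3]
finger_gap: 0.242
grip_force: 1.4
t 7.85 pos [ 0.5545 -0.0704  0.0911] yaw 0.468 tilt [ 0.002 -0.001 -1.   ] shift [ 0.15 -0.1   0.11] turn 0.495 F [ 1.3 -1.5 -1.3] gap 0.24
[-0.2508187  -0.3754258   0.07344904]
```

Turning with about 0.07 N m. Continuing.

```bash
python3 -m creep '[[[0,0,0],0.06,24],[[0,0,0],0.13,24],[[0,0,0],0.2,24],[[0,0,0],0.27,24],[[0,0,0],0.34,24],[[0,0,0],0.41,24],[[0,0,0],0.48,24],[[0,0,0],0.54,24],[[0,0,0],0.58,24],[[0,0,0],0.62,24]]'; python3 -c "
from h import *
go(.553,-.0695,.09,-.0266);print(robot.read_state()['wrist_torque'])"
```

```text
time_s: 8.68
tool_pos: [0.5545, -0.0705, 0.0911]
ee_rot: [2.38, 2.048, 0.001]
contact_force: [1.0, -0.8, -0.8]
finger_gap: 0.239
grip_force: 1.5
t 8.68 pos [ 0.5545 -0.0705  0.0911] yaw -0.15 tilt [ 0.002 -0.001 -1.   ] shift [ 0.07 -0.16  0.11] turn -0.123 F [ 1.  -0.8 -0.8] gap 0.24
[-0.35535321 -0.24672281  0.04490448]
```

```bash
python3 -m creep '[[[0,0,0],0.03,24],[[0,0,0],0.06,24],[[0,0,0],0.09,24],[[0,0,0],0.12,24],[[0,0,0],0.15,24],[[0,0,0],0.18,24],[[0,0,0],0.21,24],[[0,0,0],0.23,24],[[0,0,0],0.25,24],[[0,0,0],0.25,24]]'; python3 -c "
from h import *
go(.553,-.0695,.09,-.0266);print(robot.read_state()['wrist_torque'])"
```

```text
time_s: 9.52
tool_pos: [0.5543, -0.0706, 0.0911]
ee_rot: [2.614, 1.739, -0.0]
contact_force: [0.6, -4.3, -0.1]
finger_gap: 0.247
grip_force: 28.1
t 9.52 pos [ 0.5543 -0.0706  0.0911] yaw -0.397 tilt [ 0.001 -0.002 -1.   ] shift [ 0.05 -0.16  0.11] turn -0.37 F [ 0.6 -4.3 -0.1] gap 0.25
[-0.81634261 -0.2640222   1.63653928]
```

Torque jumped to 1.6 N m, so the fastener is at its stop. I'll relax within the slot's play and withdraw.

```bash
python3 -m creep '[[[0,0,0],-0.08,24],[[0,0,0],-0.16,24],[[0,0,0],-0.24,24],[[0,0,0],-0.3,24],[[0,0,0],-0.3,24],[[0,0,-1],-0.3,24],[[0,0,-2],-0.3,24],[[0,0,-4],-0.3,24],[[0,0,-6],-0.3,24],[[0,0,-8],-0.3,24]]'; python3 -m creep '[[[0,0,-1],0,24],[[1,-3,-1],0,24],[[2,-6,-1],0,24],[[3,-9,-1],0,24],[[4,-12,-1],0,24],[[5,-15,-1],0,24],[[6,-17,-1],0,24],[[6,-18,-1],0,24],[[6,-18,-1],0,24],[[6,-18,-1],0,24]]';python3 - <<'E'
from h import *
go(.5,-.1,.2,0)
t=eyes.grab_frame('top');cv2.imwrite('pics/t4.png',cv2.resize(t[140:340,200:520],None,fx=2.5,fy=2.5,interpolation=cv2.INTER_CUBIC)[:,:,::-1])
E
```

```text
time_s: 10.35
tool_pos: [0.5538, -0.0697, 0.1727]
ee_rot: [2.329, 2.108, 0.001]
contact_force: [-0.8, 0.1, 0.5]
finger_gap: 0.241
grip_force: 0.0
time_s: 11.18
tool_pos: [0.3814, 0.007, 0.1814]
ee_rot: [2.326, 2.108, 0.002]
contact_force: [0.4, -0.0, 0.5]
finger_gap: 0.242
grip_force: 0.0
t 11.18 pos [0.3814 0.007  0.1814] yaw -0.098 tilt [ 0.002 -0.001 -1.   ] shift [-9.48 12.86 -1.82] turn -0.098 F [ 0.4 -0.   0.5] gap 0.24
```

View pics/t4.png

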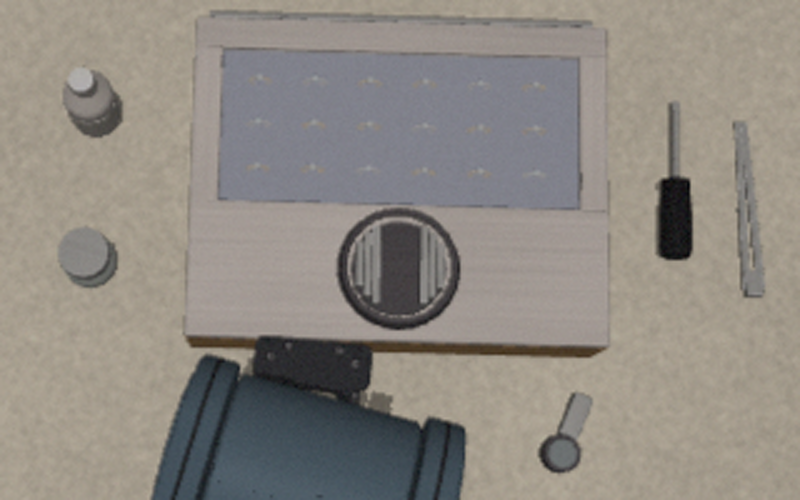

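The slot, centred at about (400,267), is now square to the front edge. The cover is shut and level, and the visible bystanders haven't moved (the ring box and cone are hidden under the raised arm). Handing in.

```bash
python3 -c "
from station import ticket
print(ticket.finish_job())"
```

```text
the job is handed in; nothing more can be done
None
```

The cover is shut against its stop and the fastener is turned clockwise to its stop (locked); I handed the job in at about 11 s with the arm clear, and I saw nothing else moved, though the arm hid the ring box and ring cone in the last picture.

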